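# Reverse the bench pin and bolt it

## Task

The wooden bench pin is in its holder the wrong way round, plain end out. Draw it right out, turn it end for end and slide it back fully home in the slot so that the V-notched end sticks out towards the robot, then slide the brass bolt at the holder's side in towards the pin, all the way, to lock it. Let go at the end, and leave the rasp, ebony peg and lamp base where they are.

Things in the scene. Friction and masses are not known exactly. Their poses are not given: they have to be found in the camera images.
- holder: Dark wood bench-pin holder fixed to the bench. Origin on the bench under the middle of the slot's mouth; x points into the slot (away from the robot at yaw 0), y to the side with the brass bolt. Block 75 mm deep (x 0 to 75), 88 mm wide (y -44 to 44), 63 mm high. On its +y side a wooden ledge 33 mm high (x 10 to 38, y 44 to 92) carries the bolt.
- slot_mouth (a point): Middle of the holder's slot mouth, 40.5 mm above the bench; axes as the holder's. The roofed slot is 48 mm wide (y), 21 mm high (30 to 51 mm above the bench) and 60 mm deep (+x) to a solid back stop; the side cheeks flare out over the first 8 mm at the mouth. The pin has 2 mm of play each side and 3 mm in height.
- runner_tip (a point): Front end, top middle, of the runner: a bar 24 mm wide and 30 mm high whose top is the slot's floor and which sticks out 62 mm in front of the mouth. The pin slides on it; fingers can reach down on both sides of it. The pin rests on it by itself once about 30 mm is in the slot, and can then be pushed in by its outer end.
- pin_mid (a point): Bench pin: loose flat hardwood bar 150 long (its x), 44 wide (y), 18 mm thick (z), about 95 g; this is its centre. Its +x end has the V, its -x end is plain. Both long edges have a notch 16 mm wide, 12 mm deep, centred 39 mm either side of the centre; between these notches the edges are straight. It starts home the wrong way: x along the holder's x, plain end 90 mm out. It slides freely.
- pin_vee (a point): Middle of the pin's V-notched end, midway between its two flat 10 mm wide prong tips, half-way up; 75 mm along the pin's own x from its centre. The V is 24 mm wide and 24 mm deep. At the start it is against the back stop. Reversed and home, this point is 90 mm out of the mouth, the pin's centre 15 mm out and 39 mm above the bench.
- bolt (a joint): How far the brass bolt is slid in towards the pin (m): 0 fully back, 0.018 fully in; starts at 0 to 0.004. It slides along the holder's -y, 24 mm behind the mouth, and stays where left; about 1.5 N moves it. Fully in, its 10 mm wide nose stands about 8 mm in the edge notch of a pin that is home; a pin not home blocks it at about 0.010.
- bolt_post (a point): Upright round brass post on the bolt, 14 mm across, top 81 mm above the bench, by which the bolt is pushed. This point is on its axis, 66 mm above the bench, 24 mm behind the mouth and 74 mm to the holder's +y side with the bolt fully back (56 mm fully in). The flat bar under it has its top 46 mm above the bench and reaches 14 mm further out than this axis.
- lid_box: Open pine box 200 x 160 x 80 mm, its lid propped up on a brass stay (230 mm high in all). Fixed; a bystander. Origin under its centre.
- rasp: Half-round steel rasp with a wooden handle, 265 mm long along its x (from -140 to +125), 24 mm wide, 20 mm high; loose bystander. Origin on its underside.
- ebony_peg: Ebony tuning peg lying down, 132 mm long along its x (from -67 to +65), 24 mm wide, 14 mm high; loose bystander. Origin on its underside.
- lamp_base: Squat clay lamp base in red-brown glaze, 110 mm across, 78 mm high, upright; loose bystander. Origin under its centre.

How it is judged:
By the outcome, as a careful person would: the job done as asked, in the order asked, and still so for the second after the job is handed in, with the robot touching nothing.
It also fails if it takes over 61 s, if anything falls off the work surface, if the arm or the gripper's body presses on something with over 40 N, if the wrist force passes 120 N, or if a joint passes its speed limit or range.

## Robot

A 6-joint arm with a two-finger parallel gripper is mounted at the origin on the work surface. World frame = base frame: x ahead of the robot, y to its left, z up, the work surface at z = 0. Lengths are in mm, angles in rad, forces in N, time in s.
With the tool pointing down it reaches from about 350 to 850 mm from the base axis. Payload 8.1 kg.
Tool frame: the origin (TCP) lies at the very end of the fingers, on their centre line; the grasp point (between the pads) lies 19 mm behind it; z points along the fingers, y is the direction in which the jaws open and shut (so a half turn about z gives the same grasp; the last joint's range is limited). The gripper opens to 93 mm and grips with 3 to 60 N. Pads are 15 mm wide; open, the fingers measure 128 mm over their backs; the gripper's body (75 mm by 188 mm) begins 65 mm behind the grasp point.
Start: joints at [-1.373, 0.13, 1.488, -0, 1.523, -0.085], TCP at [167.447, -576.165, 218.635] pointing down, gripper open.
Joint ranges: [-2.96, 2.96], [-0.89, 2.26], [0.02, 2.5], [-1.34, 4.48], [0, 2.73], [-2.66, 2.66]. Speed limits (rad/s): [2.39, 2.39, 2.79, 3.14, 3.14, 3.14].

## Interface

Orientations are given as a 3x3 rotation matrix whose columns are the frame's x, y, z axes.
In Python, from cell import arm gives the robot as it stands. The module is installed in compiled form; this text tells all that it offers.
- The arm moves only by the tool step_arm, never from a script. Its argument "targets" is a list that holds one entry, the list of rows, each a list of 6 numbers: the shift along the tool's x, y, z in m, then the turn, a rotation vector about the tool's x, y, z in degrees. In form: [[[dx, dy, dz, rx, ry, rz], ...]]. A call has 1 to 10 rows; each row shifts and turns the commanded pose from where the row before left it, along the tool's axes as they then stand; what a row does not reach is not made up. A row lasts 1/8 s, in which the tool goes at most 62.5 mm and 10.7 degrees, less where a joint would pass 70% of its speed; a pose out of reach is approached as far as the arm can. A call with a gripper value outside its range is refused whole. "grip" is the opening in per cent of the stroke, from 0 (shut) to 100 (fully open), set as the call begins (left out, the last holds). The fingers move at their own pace and stop on an object; "squeeze" is the grip in N (left out, the last holds). Time passes only in rows, so rows that do not move let the fingers close. It gives the time, the measured TCP pose, the force and the opening at its end, in the units of the state.
- arm.get_obs(): the state, without advancing time (a new reading comes with each control period).
- arm.get_image(name): name is "scene" or "top"; returns the picture (420x560x3 uint8, red, green, blue); there is no depth.
- arm.camera_model(name): a dict with "mtx" (3x3 intrinsics, pixels), "world_to_cam" (4x4, takes a point from world to camera coordinates). Camera axes: x right, y down, z forward; pixel columns grow to the right and rows downward; lengths in mm; the calibration is good to about 2 mm. A picture is of the moment at which its call begins. camera_model takes no time and is no camera call.
- arm.hand_in(): hands the job in, once; it reports no verdict.
Trained networks look in the newest picture that a camera, given by its name, has taken for a name from the list of things; names that differ only in an ending like _2 or _b are one class to them, and where a whole thing is asked for, a point or a joint stands for the part that bears it (a point fixed in the world has none). Each returns a list of dicts, best first, with "conf" (0 to 1); they miss things now and then, are a little off and sometimes report something else, mostly with a low value. They report only what shows in the picture. A call takes as long as a camera call.
- arm.recognise(camera, label): "location" ([row, column] in pixels, amid what is visible of it).
- arm.outline_of(camera, label): "region" (420x560 bool, what is visible of it) and "location" ([row, column] in pixels, amid what is visible of it).
- arm.mark_of(camera, label): "location" ([row, column] in pixels: a listed point, or the origin of a listed thing).
The state is a dict: "time": time; "q": joint angles; "dq": joint speeds; "joint_efforts": joint torques, N m; "eef_pos": TCP position; "orientation": TCP orientation; "force": force on the tool from outside, world axes, zero at the start; "torque": the same for the moment, N m; "gripper_width": opening from 0.0 (shut) to 1.0 (fully open).
Only numpy, scipy, OpenCV 4.12 (cv2) and the standard library are available. Lean on these libraries where they do the work, as an engineer would, in place of code of your own. Each camera call takes 0.05 s, during which the arm holds its last target.

## Working session

There is one attempt and no reset: what is moved stays moved. The work goes in short steps, Python scripts to look and compute and a tool call to move; the robot and the scene stay as the last step left them, time stands still between calls to the robot, and variables do not carry over. Pictures are saved under pics/ and viewed, and the job is handed in when it is done.

Besides the shell and the picture viewer there is one more tool, called after "Emit:" in YAML: its name, and indented under it one key for each argument. step_arm: Moves the arm, as the interface text tells. Its arguments: {"type":"object","properties":{"targets":{"type":"array","items":{"type":"array","items":{"type":"array","items":{"type":"number"}}}},"grip":{"type":"number"},"squeeze":{"type":"number"}},"required":["targets"]}

```bash
mkdir -p pics; cat > h.py <<'E'
import numpy as np, cv2
from cell import arm
def save(cam,name):
    im=arm.get_image(cam); cv2.imwrite(f'pics/{name}.png',im[:,:,::-1]); return im
def ray(cam,rc,z):
    m=arm.camera_model(cam); K=np.array(m['mtx']); T=np.array(m['world_to_cam'])
    R=T[:3,:3]; t=T[:3,3]; c=-R.T@t
    d=R.T@np.linalg.inv(K)@np.array([rc[1],rc[0],1.])
    return c+d*(z-c[2])/d[2]
def proj(cam,p):
    m=arm.camera_model(cam); K=np.array(m['mtx']); T=np.array(m['world_to_cam'])
    q=K@(T[:3,:3]@np.array(p)+T[:3,3]); return q[1]/q[2],q[0]/q[2]
def st():
    o=arm.get_obs(); print(round(o['time'],2),np.round(o['eef_pos'],1),np.round(o['force'],1),round(o['gripper_width'],3)); print(np.round(o['orientation'],3).tolist(),np.round(o['q'],3)); return o
E
python3 - <<'E'
from h import *
st()
save('scene','s0');save('top','t0')
Z=dict(slot_mouth=40.5,runner_tip=30,pin_mid=39,pin_vee=39,bolt_post=66,holder=0)
for n,z in Z.items():
  for c in('top','scene'):
    for r in arm.mark_of(c,n)[:2]: print(n,c,np.round(r['location'],1),round(r['conf'],2),np.round(ray(c,r['location'],z),1))
E
```

```text
0.0 [ 167.3 -575.6  217.6] [-0.4 -1.  -0.6] 1.0
[[0.96, 0.279, -0.0], [0.279, -0.96, 0.002], [0.0, -0.002, -1.0]] [-1.373  0.131  1.489 -0.     1.523 -0.085]
slot_mouth top [187.9 251. ] 0.82 [593.9   7.1  40.5]
slot_mouth scene [240.2 280.3] 0.55 [584.4   8.5  40.5]
runner_tip scene [233.2 299.2] 0.79 [521.2  20.4  30. ]
pin_mid top [195.  247.9] 0.95 [575.   15.8  39. ]
pin_mid scene [241.5 288.8] 0.59 [570.2  27.   39. ]
bolt_post top [170.6 222.4] 0.38 [637.7  80.9  66. ]
bolt_post scene [254.5 284.4] 0.56 [628.1  66.3  66. ]
holder top [193.4 251. ] 0.97 [584.6   8.8   0. ]
holder scene [249.8 279.7] 0.8 [584.8   7.6   0. ]
```

View pics/s0.png

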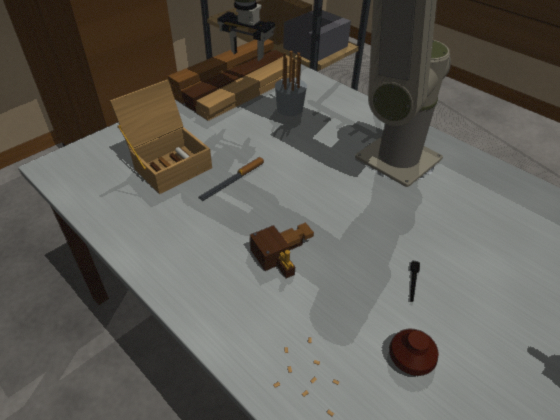

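View pics/t0.png

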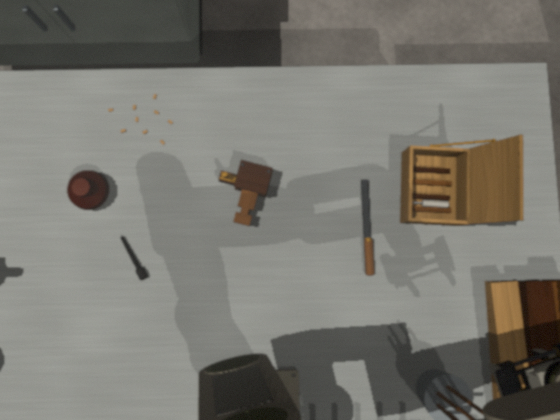

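The pictures show the holder at about (row 187, col 250) in top, yawed slightly. The pin's plain end is towards the robot at about (215, 245), with the bolt on the left. I'll zoom in.

```bash
python3 - <<'E'
from h import *
for c,(r0,c0) in dict(top=(145,205),scene=(210,235)).items():
    im=cv2.imread('pics/%s0.png'%c[0])[r0:r0+90,c0:c0+100]
    cv2.imwrite(f'pics/{c[0]}0z.png',cv2.resize(im,(800,720)[:2],interpolation=cv2.INTER_CUBIC)[:600])
m=arm.camera_model('top');T=np.array(m['world_to_cam']);print(-T[:3,:3].T@T[:3,3])
m=arm.camera_model('scene');T=np.array(m['world_to_cam']);print(-T[:3,:3].T@T[:3,3])
E
```

```text
[ 406.67600045  -35.35526327 1263.87638603]
[1196.28179748  594.16232296  990.69815283]
```

View pics/t0z.png

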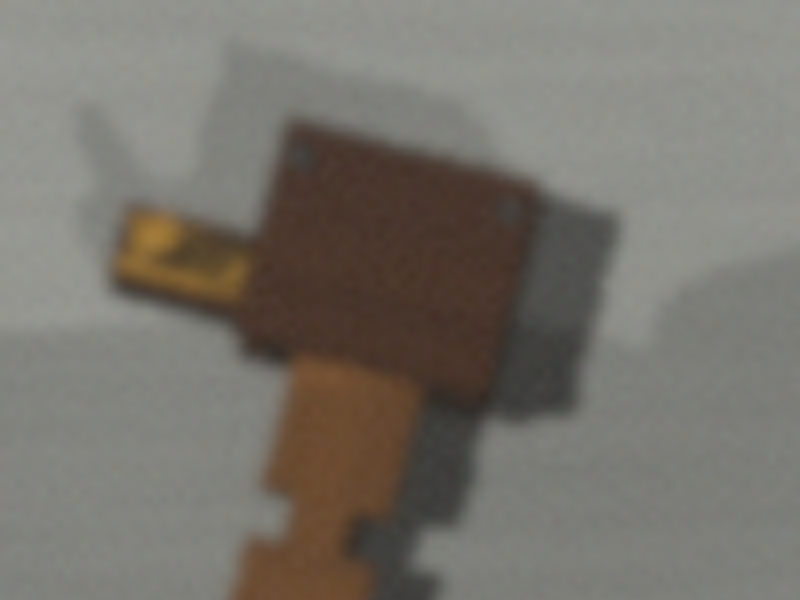

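View pics/s0z.png

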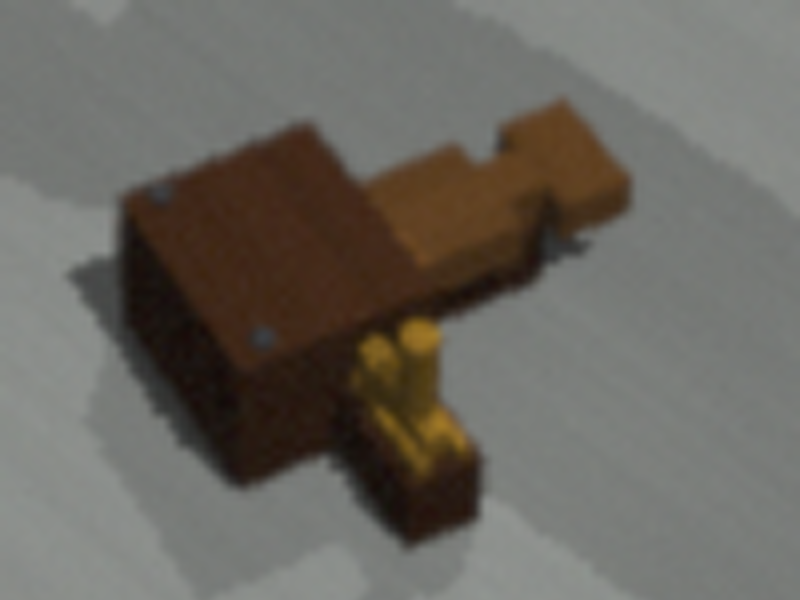

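```bash
python3 - <<'E'
from h import *
im=cv2.imread('pics/t0.png')[185:235,220:280]
cv2.imwrite('pics/t0y.png',cv2.resize(im,(720,600),interpolation=cv2.INTER_CUBIC))
E
```

```text
(no output)
```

View pics/t0y.png

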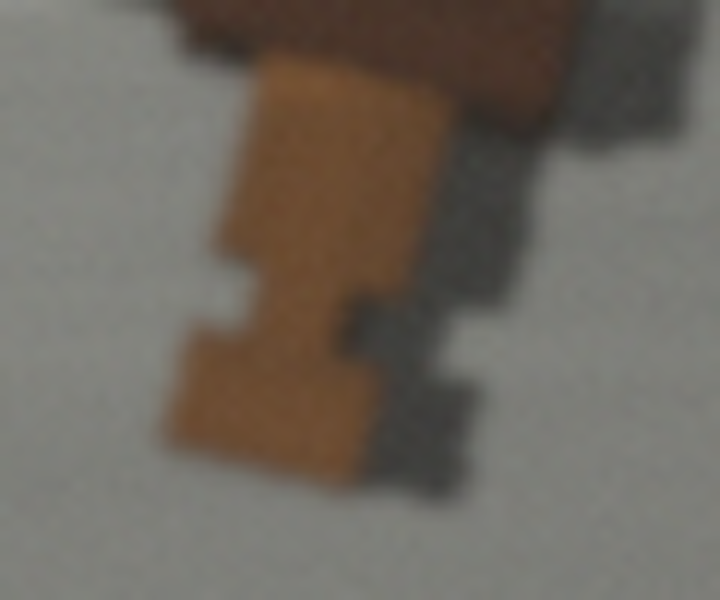

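```bash
cat > fit.py <<'E'
from h import *
from scipy.optimize import least_squares
def H(p):
    c,s=np.cos(p[2]),np.sin(p[2]); return np.array([[c,-s],[s,c]]),np.array(p[:2])
def w(p,q):
    R,t=H(p); return np.r_[R@np.array(q[:2])+t,q[2]]
obs=[]
def a(c,q,x,y,s,c0,r0): obs.append((c,q,(y+.5)/s-.5+r0,(x+.5)/s-.5+c0))
a('top',(75,44,63),287,122,8,205,145);a('top',(75,-44,63),540,185,8,205,145);a('top',(0,-44,63),488,408,8,205,145)
a('top',(-90,22,48),168,435,12,220,185);a('top',(-90,-22,48),350,487,12,220,185)
a('scene',(75,-44,63),125,198,8,235,210);a('scene',(0,-44,63),305,122,8,235,210);a('scene',(0,44,63),425,295,8,235,210);a('scene',(75,44,63),245,370,8,235,210)
a('scene',(-90,-22,48),565,100,8,235,210);a('scene',(-90,22,48),630,180,8,235,210)
# free camera pixel offset for each camera (calib error)
def f(v,full=False):
    r=[]
    for c,q,rr,cc in obs:
        o=v[3:5] if c=='top' else v[5:7]
        pr=proj(c,w(v,q)); r+= [pr[0]+o[0]-rr,pr[1]+o[1]-cc]
    return np.array(r+list(np.array(v[3:])*1.0))
s=least_squares(f,[590,8,-.2,0,0,0,0],loss='soft_l1')
if __name__=='__main__':
    print(s.x); print(np.round(f(s.x)[:22].reshape(-1,2),2))
    for n,q in dict(mouth=(0,0,40.5),pinend=(-90,0,39),post0=(24,74,66),post=(24,72,66),tip=(-62,0,30),mid=(-15,0,39)).items():
        print(n,np.round(w(s.x,q),1),[np.round(proj(c,w(s.x,q)),1).tolist() for c in('top','scene')])
E
python3 fit.py
```

```text
[ 5.83595590e+02  1.07680556e+01 -2.71513017e-01 -4.15202226e-03
 -4.53937430e-02  5.30908322e-02 -3.74818293e-02]
[[-0.48 -0.04]
 [-0.22  0.43]
 [-0.97 -0.09]
 [ 1.04 -0.6 ]
 [ 0.81  0.3 ]
 [-0.08 -1.3 ]
 [-0.24  0.61]
 [-0.6   1.8 ]
 [ 0.6  -0.84]
 [ 0.07 -0.1 ]
 [ 0.19  0.18]]
mouth [583.6  10.8  40.5] [[191.7, 249.7], [240.5, 281.1]]
pinend [496.9  34.9  39. ] [[224.1, 241.2], [229.3, 309.1]]
post0 [626.6  75.6  66. ] [[174.7, 224.5], [256.2, 287.4]]
post [626.   73.7  66. ] [[174.9, 225.2], [255.6, 287.0]]
tip [523.9  27.4  30. ] [[214.3, 244.1], [235.0, 300.4]]
mid [569.1  14.8  39. ] [[197.1, 248.3], [238.9, 285.9]]
```

```bash
cat > ov.py <<'E'
from h import *
from fit import w
def draw(src,cam,p,r0,c0,h,wd,s,out,pin=None,bolt=None,holder=True):
    im=cv2.imread(src)[r0:r0+h,c0:c0+wd]; im=cv2.resize(im,(wd*s,h*s),interpolation=cv2.INTER_CUBIC)
    def L(a,b,col):
        A,B=[( (proj(cam,q)[1]-c0+.5)*s-.5,(proj(cam,q)[0]-r0+.5)*s-.5) for q in(a,b)]
        cv2.line(im,tuple(int(round(v)) for v in A),tuple(int(round(v)) for v in B),col,1,cv2.LINE_AA)
    def poly(pts,col,pp): 
        q=[w(pp,x) for x in pts]
        for i in range(len(q)): L(q[i-1],q[i],col)
    if holder:
        poly([(0,44,63),(75,44,63),(75,-44,63),(0,-44,63)],(0,255,0),p)
        poly([(0,44,0),(75,44,0),(75,-44,0),(0,-44,0)],(0,180,0),p)
        poly([(10,44,33),(10,92,33),(38,92,33),(38,44,33)],(255,255,0),p)
        poly([(0,12,30),(-62,12,30),(-62,-12,30),(0,-12,30)],(255,0,255),p)
    if pin is not None: # pin pose x,y,yaw, center z
        for dz in(9,-9): poly([(x,y,pin[3]+dz) for x,y in [(-75,22),(-47,22),(-47,10),(-31,10),(-31,22),(31,22),(31,10),(47,10),(47,22),(75,22),(75,12),(51,0),(75,-12),(75,-22),(47,-22),(47,-10),(31,-10),(31,-22),(-31,-22),(-31,-10),(-47,-10),(-47,-22),(-75,-22)]],(0,0,255) if dz>0 else (0,0,150),pin[:3])
    if bolt is not None:
        t=np.linspace(0,2*np.pi,20)
        for z in(81,46): poly([(24+7*np.cos(a),74-bolt+7*np.sin(a),z) for a in t],(255,0,0),p)
    cv2.imwrite(out,im)
E
cat > a.py <<'E'
from ov import *
import sys
p=[float(v) for v in sys.argv[1:4]]
m=w(p,(-15,0,0))
pin=[m[0],m[1],p[2],39]
draw('pics/t0.png','top',p,150,210,80,75,8,f'pics/ot{sys.argv[4]}.png',pin,0.)
draw('pics/s0.png','scene',p,215,240,70,80,8,f'pics/os{sys.argv[4]}.png',pin,0.)
E
python3 a.py 583.6 10.8 -.2715 1
```

```text
Traceback (most recent call last):
  File "a.py", line 7, in <module>
    draw('pics/s0.png','scene',p,215,240,70,80,8,f'pics/os{sys.argv[4]}.png',pin,0.)
    ~~~~^^^^^^^^^^^^^^^^^^^^^^^^^^^^^^^^^^^^^^^^^^^^^^^^^^^^^^^^^^^^^^^^^^^^^^^^^^^^
  File "ov.py", line 14, in draw
    poly([(10,44,33),(10,92,33),(38,92,33),(38,44,33)],(255,255,0),p)
    ~~~~^^^^^^^^^^^^^^^^^^^^^^^^^^^^^^^^^^^^^^^^^^^^^^^^^^^^^^^^^^^^^
  File "ov.py", line 10, in poly
    for i in range(len(q)): L(q[i-1],q[i],col)
                            ~^^^^^^^^^^^^^^^^^
  File "ov.py", line 6, in L
    A,B=[( (proj(cam,q)[1]-c0+.5)*s-.5,(proj(cam,q)[0]-r0+.5)*s-.5) for q in(a,b)]
                                        ~~~~^^^^^^^
  File "h.py", line 11, in proj
    m=arm.camera_model(cam); K=np.array(m['mtx']); T=np.array(m['world_to_cam'])
ValueError: time passes only in moves, steps and waits
```

View pics/ot1.png

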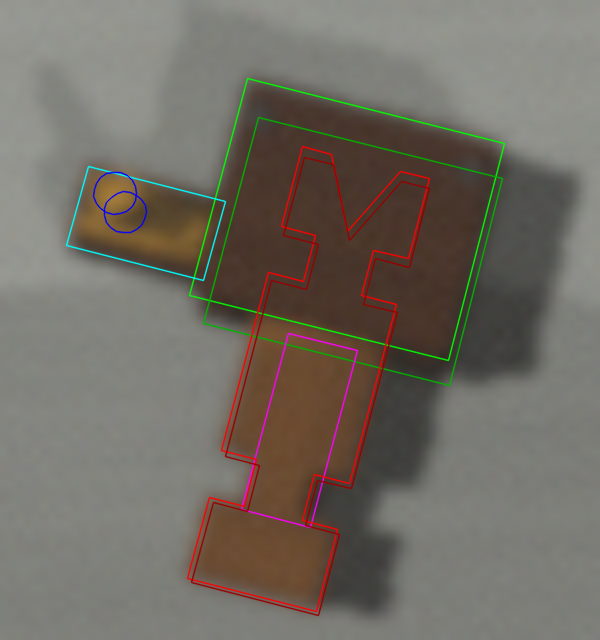

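```bash
sed -i "s/^def ray/import functools\n_cm=functools.lru_cache(None)(lambda c: arm.camera_model(c))\ndef ray/; s/m=arm.camera_model(cam)/m=_cm(cam)/" h.py
sed -i "s/;a('top',(0,-44,63),488,408,8,205,145)//; s/a('top',(-90,22,48)/a('top',(-90,22,30)/; s/a('top',(-90,-22,48)/a('top',(-90,-22,30)/; s/\[:22\]/[:20]/" fit.py
python3 fit.py; python3 a.py $(python3 -c "
from fit import s;print(*s.x[:3])") 2
```

```text
[ 5.84383646e+02  1.11257472e+01 -2.74036868e-01 -1.59320475e-01
 -9.74831062e-02 -1.33470429e-01  2.63911959e-02]
[[-0.94 -0.15]
 [-0.61  0.3 ]
 [ 1.07 -0.36]
 [ 0.82  0.31]
 [-0.11 -1.36]
 [-0.23  0.59]
 [-0.54  1.72]
 [ 0.62 -0.98]
 [ 0.14 -0.07]
 [ 0.28  0.18]]
mouth [584.4  11.1  40.5] [[191.4, 249.6], [240.7, 281.0]]
pinend [497.7  35.5  39. ] [[223.8, 241.0], [229.6, 309.0]]
post0 [627.5  75.9  66. ] [[174.4, 224.4], [256.4, 287.2]]
post [627.   73.9  66. ] [[174.5, 225.1], [255.9, 286.8]]
tip [524.7  27.9  30. ] [[214.0, 243.9], [235.3, 300.3]]
mid [569.9  15.2  39. ] [[196.9, 248.2], [239.1, 285.8]]
```

View pics/ot2.png

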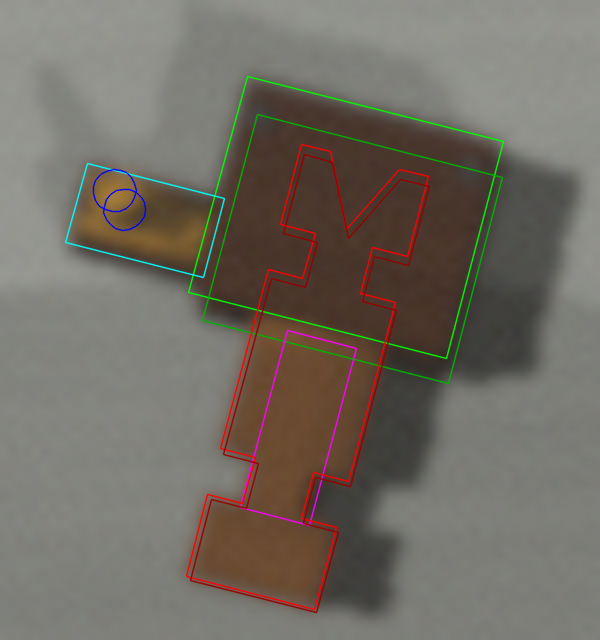

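View pics/os2.png

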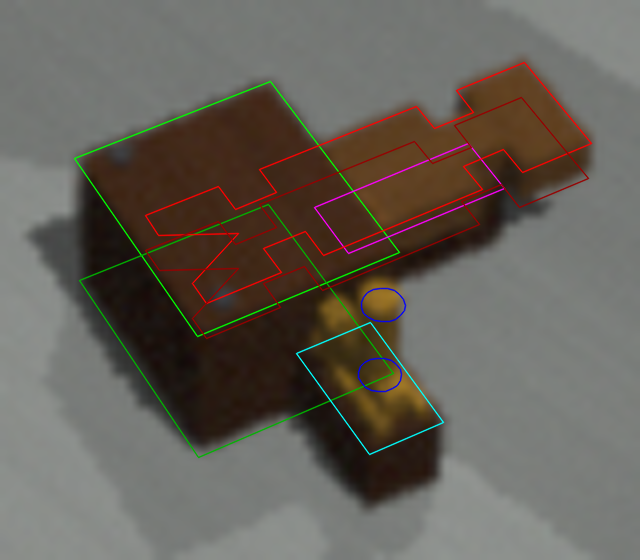

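Emit:
step_arm:
  targets:
    - [[0.0276,-0.0227,0,0,0,0],[0.0276,-0.0227,0,0,0,0],[0.0276,-0.0227,0,0,0,0],[0.0276,-0.0227,0,0,0,0],[0.0276,-0.0227,0,0,0,0],[0.0276,-0.0227,0,0,0,0],[0.0276,-0.0227,0,0,0,0],[0.0276,-0.0227,0,0,0,0],[0.0276,-0.0227,0,0,0,0],[0.0276,-0.0227,0,0,0,0]]
  grip: 100

```text
time: 1.95
eef_pos: [369.7, -280.2, 218.9]
orientation: [[0.96, 0.279, 0.0], [0.279, -0.96, -0.0], [0.0, 0.0, -1.0]]
force: [0.6, -0.6, 1.0]
gripper_width: 1.003
```

Emit:
step_arm:
  targets:
    - [[0.0276,-0.0227,0,0,0,0],[0.0276,-0.0227,0,0,0,0],[0.0276,-0.0227,0,0,0,0],[0.0276,-0.0227,0,0,0,0],[0.0276,-0.0227,0,0,0,0],[0.0276,-0.0227,0,0,0,0],[0.0276,-0.0227,0,0,0,0],[0.0276,-0.0227,0,0,0,0],[0.0276,-0.0227,0,0,0,0],[0.0276,-0.0227,0,0,0,0]]

```text
time: 3.2
eef_pos: [571.5, 14.9, 218.7]
orientation: [[0.96, 0.279, 0.0], [0.279, -0.96, -0.0], [0.0, 0.0, -1.0]]
force: [0.3, -1.0, -0.3]
gripper_width: 0.998
```

Emit:
step_arm:
  targets:
    - [[0,0,0,0,0,8],[0,0,0,0,0,8],[0,0,0,0,0,8],[0,0,0,0,0,7.9],[0,0,0,0,0,0],[0,0,0,0,0,0]]

```text
time: 3.95
eef_pos: [570.8, 13.8, 218.7]
orientation: [[0.964, -0.268, 0.0], [-0.268, -0.964, 0.0], [0.0, -0.0, -1.0]]
force: [-0.3, 0.3, -0.8]
gripper_width: 1.0
```

Emit:
step_arm:
  targets:
    - [[0,0,0.03,0,0,0],[0,0,0.03,0,0,0],[0,0,0.03,0,0,0],[0,0,0.03,0,0,0],[0,0,0,0,0,0]]

```text
time: 4.58
eef_pos: [568.5, 14.0, 95.8]
orientation: [[0.963, -0.269, -0.006], [-0.269, -0.963, 0.0], [-0.006, 0.001, -1.0]]
force: [-0.8, -0.3, -0.1]
gripper_width: 0.999
```

```bash
python3 - <<'E'
from h import *
st()
save('scene','s1');save('top','t1')
for c,(r0,c0) in dict(t=(140,190),s=(170,220)).items():
    im=cv2.imread(f'pics/{c}1.png')[r0:r0+100,c0:c0+130]
    cv2.imwrite(f'pics/{c}1z.png',cv2.resize(im,(780,600),interpolation=cv2.INTER_CUBIC))
E
```

```text
4.58 [568.5  14.   95.8] [-0.8 -0.3 -0.1] 0.999
[[0.963, -0.269, -0.006], [-0.269, -0.963, 0.0], [-0.006, 0.001, -1.0]] [-0.066  0.144  1.703  0.     1.3    1.777]
```

View pics/s1z.png

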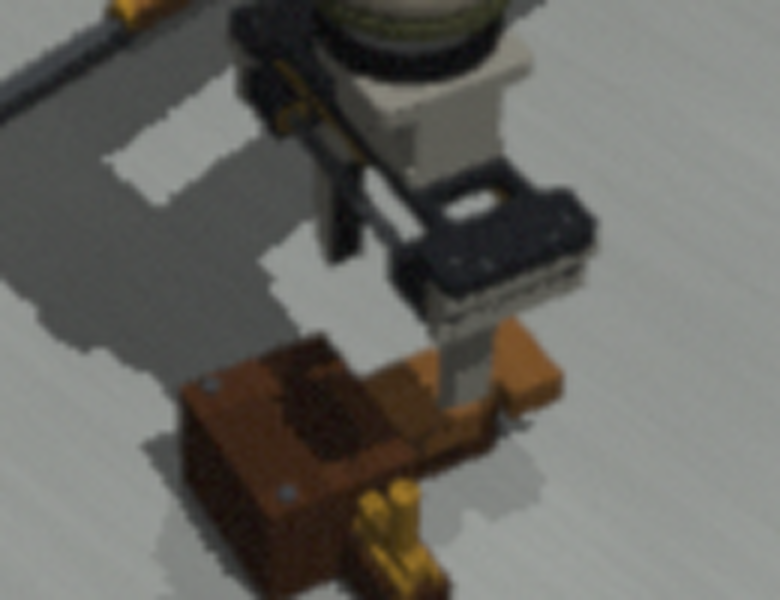

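View pics/t1z.png

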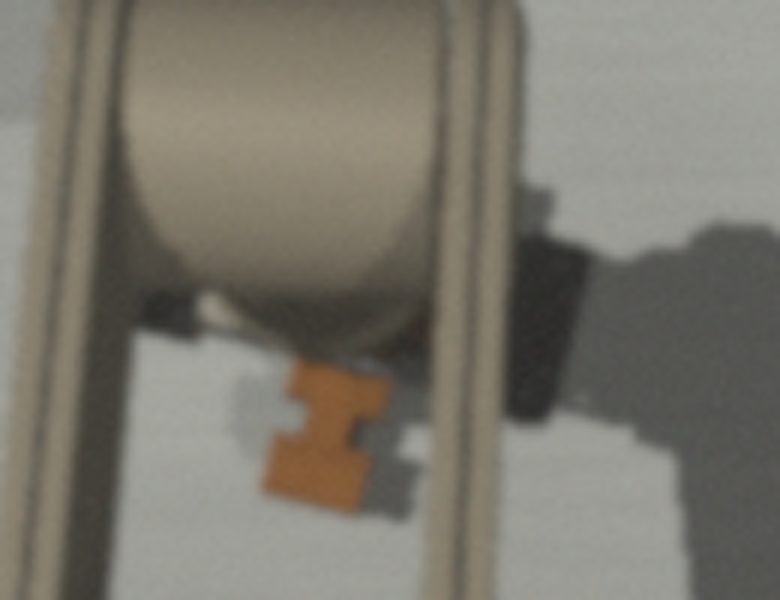

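Scene view: the +y finger at about (zoom 465, 370) stands beside the pin, in front of the mouth, and the path down is clear. I'll lower now.

Emit:
step_arm:
  targets:
    - [[0,0,0.02,0,0,0],[0,0,0.02,0,0,0],[0,0,0.02,0,0,0],[0,0,0.018,0,0,0],[0,0,0,0,0,0],[0,0,0,0,0,0]]

```text
time: 5.42
eef_pos: [571.2, 13.8, 20.9]
orientation: [[0.963, -0.271, 0.0], [-0.271, -0.963, -0.0], [0.0, -0.0, -1.0]]
force: [0.0, 0.1, 0.4]
gripper_width: 0.999
```

Emit:
step_arm:
  targets:
    - [[0,0,0,0,0,0],[0,0,0,0,0,0],[0,0,0,0,0,0],[0,0,0,0,0,0],[0,0,0,0,0,0]]
  grip: 52
  squeeze: 4

```text
time: 6.05
eef_pos: [571.2, 14.4, 21.1]
orientation: [[0.963, -0.27, 0.001], [-0.27, -0.963, 0.001], [0.001, -0.001, -1.0]]
force: [-0.5, 4.8, 2.9]
gripper_width: 0.74
```

Emit:
step_arm:
  targets:
    - [[0,0,0,0,0,0],[0,0,0,0,0,0]]

```text
time: 6.3
eef_pos: [571.2, 14.4, 21.1]
orientation: [[0.963, -0.27, 0.001], [-0.27, -0.963, 0.001], [0.001, -0.001, -1.0]]
force: [0.4, 6.1, 3.8]
gripper_width: 0.739
```

```bash
python3 - <<'E'
from h import *
st()
save('scene','s2')
for c,(r0,c0) in dict(s=(190,240)).items():
    im=cv2.imread(f'pics/{c}2.png')[r0:r0+75,c0:c0+100]
    cv2.imwrite(f'pics/{c}2z.png',cv2.resize(im,(800,600),interpolation=cv2.INTER_CUBIC))
E
```

```text
6.3 [571.2  14.4  21.1] [0.4 6.1 3.8] 0.739
[[0.963, -0.27, 0.001], [-0.27, -0.963, 0.001], [0.001, -0.001, -1.0]] [-6.500e-02  2.370e-01  1.747e+00  1.000e-03  1.157e+00  1.779e+00]
```

View pics/s2z.png

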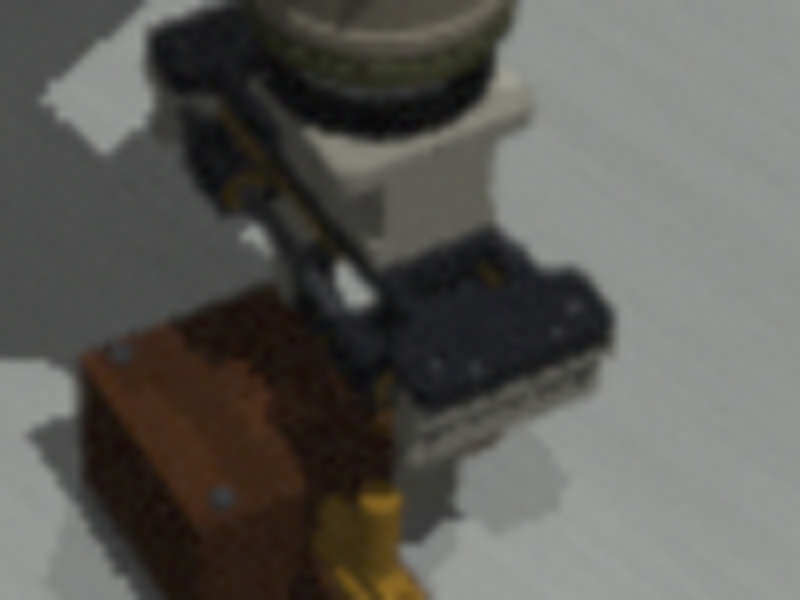

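```bash
cat > b.py <<'E'
from ov import *
p=[584.4,11.1,-.274]; m=w(p,(-15,0,0))
import sys
draw('pics/s2.png','scene',p,190,240,75,100,8,'pics/o2.png',[m[0],m[1],p[2],39],0.)
im=cv2.imread('pics/o2.png')
o=arm.get_obs();R=o['orientation'];e=o['eef_pos'];hw=o['gripper_width']*93/2
for sg in(1,-1):
  for xx in(-7.5,7.5):
    for yy in (hw,hw+17.5):
      pts=[]
      for zz in(0,-65):
        q=e+R@np.array([xx,sg*yy,zz]); r,c=proj('scene',q); pts.append((int((c-240+.5)*8),int((r-190+.5)*8)))
      cv2.line(im,pts[0],pts[1],(255,255,255) if sg<0 else (0,200,255),1)
cv2.imwrite('pics/o2.png',im)
E
python3 b.py
```

```text
(no output)
```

View pics/o2.png

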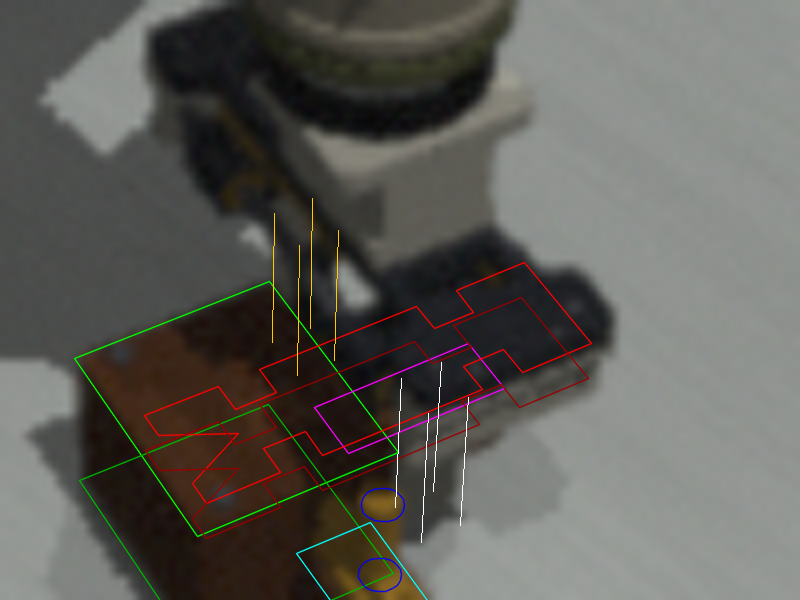

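Emit:
step_arm:
  targets:
    - [[0,0,0,0,0,0],[0,0,0,0,0,0],[0,0,0,0,0,0]]
  grip: 82

```text
time: 6.72
eef_pos: [570.6, 13.5, 20.4]
orientation: [[0.963, -0.271, -0.0], [-0.271, -0.963, -0.0], [-0.0, 0.0, -1.0]]
force: [1.3, 0.6, -0.8]
gripper_width: 0.819
```

Emit:
step_arm:
  targets:
    - [[0,0.003,0,0,0,0],[0,0,0,0,0,0]]

```text
time: 6.98
eef_pos: [569.8, 10.8, 20.5]
orientation: [[0.963, -0.271, -0.0], [-0.271, -0.963, 0.0], [-0.0, -0.0, -1.0]]
force: [-0.2, -0.1, -0.7]
gripper_width: 0.817
```

Emit:
step_arm:
  targets:
    - [[0,0,0,0,0,0],[0,0,0,0,0,0],[0,0,0,0,0,0]]
  grip: 60

```text
time: 7.35
eef_pos: [569.4, 10.7, 20.3]
orientation: [[0.963, -0.27, -0.001], [-0.27, -0.963, -0.0], [-0.001, 0.001, -1.0]]
force: [-2.4, -1.2, 0.4]
gripper_width: 0.612
```

Emit:
step_arm:
  targets:
    - [[0,0,0,0,0,0],[0,0,0,0,0,0]]

```text
time: 7.6
eef_pos: [569.4, 10.7, 20.3]
orientation: [[0.963, -0.271, -0.001], [-0.271, -0.963, -0.0], [-0.001, 0.001, -1.0]]
force: [-4.3, -1.8, 0.4]
gripper_width: 0.602
```

Emit:
step_arm:
  targets:
    - [[0,0,0,0,0,0],[0,0,0,0,0,0]]
  grip: 52

```text
time: 7.85
eef_pos: [569.6, 11.2, 20.4]
orientation: [[0.963, -0.271, -0.001], [-0.271, -0.963, 0.0], [-0.001, -0.0, -1.0]]
force: [-5.2, 2.2, -0.2]
gripper_width: 0.523
```

Emit:
step_arm:
  targets:
    - [[0,0,0,0,0,0],[-0.003,0,0,0,0,0],[-0.004,0,0,0,0,0],[0,0,0,0,0,0]]
  grip: 62

```text
time: 8.35
eef_pos: [563.5, 12.8, 21.0]
orientation: [[0.963, -0.27, 0.001], [-0.27, -0.963, -0.0], [0.001, -0.0, -1.0]]
force: [-0.2, 0.5, -0.6]
gripper_width: 0.618
```

Emit:
step_arm:
  targets:
    - [[0,0,0,0,0,0],[0,0,0,0,0,0],[0,0,0,0,0,0]]
  grip: 52

```text
time: 8.72
eef_pos: [563.6, 13.0, 20.8]
orientation: [[0.963, -0.271, 0.0], [-0.271, -0.963, 0.0], [0.0, -0.0, -1.0]]
force: [-0.1, 1.5, 0.8]
gripper_width: 0.519
```

Emit:
step_arm:
  targets:
    - [[0,0,0,0,0,0],[0,0,0,0,0,0],[0,0,0,0,0,0],[0,0,0,0,0,0]]
  grip: 30
  squeeze: 5

```text
time: 9.22
eef_pos: [563.1, 13.7, 20.7]
orientation: [[0.963, -0.27, -0.0], [-0.27, -0.963, 0.001], [-0.001, -0.001, -1.0]]
force: [-1.3, 4.5, 3.1]
gripper_width: 0.478
```

Emit:
step_arm:
  targets:
    - [[0,-0.0015,0,0,0,0],[0,0,0,0,0,0],[0,0,0,0,0,0]]

```text
time: 9.6
eef_pos: [563.3, 14.1, 20.6]
orientation: [[0.963, -0.271, -0.001], [-0.271, -0.963, -0.0], [-0.001, 0.0, -1.0]]
force: [-5.7, -0.5, 5.4]
gripper_width: 0.476
```

Emit:
step_arm:
  targets:
    - [[0,-0.0015,0,0,0,0],[0,0,0,0,0,0],[0,0,0,0,0,0]]

```text
time: 9.98
eef_pos: [564.0, 15.4, 20.5]
orientation: [[0.963, -0.271, -0.0], [-0.271, -0.963, -0.0], [-0.0, 0.0, -1.0]]
force: [-4.1, -1.7, 2.1]
gripper_width: 0.473
```

Emit:
step_arm:
  targets:
    - [[0,-0.0015,0,0,0,0],[0,0,0,0,0,0],[0,0,0,0,0,0]]
  squeeze: 15

```text
time: 10.35
eef_pos: [564.5, 17.3, 20.5]
orientation: [[0.963, -0.27, 0.0], [-0.27, -0.963, 0.0], [-0.0, -0.0, -1.0]]
force: [-1.7, -1.3, 0.8]
gripper_width: 0.47
```

Emit:
step_arm:
  targets:
    - [[0,-0.0015,0,0,0,0],[0,0,0,0,0,0],[0,0,0,0,0,0]]

```text
time: 10.72
eef_pos: [564.5, 18.1, 20.5]
orientation: [[0.963, -0.271, -0.001], [-0.271, -0.963, -0.001], [-0.001, 0.001, -1.0]]
force: [-4.9, -5.1, 2.4]
gripper_width: 0.467
```

Emit:
step_arm:
  targets:
    - [[0,0.002,0,0,0,0],[0,0,0,0,0,0],[-0.003,0,0,0,0,0],[-0.005,0,0,0,0,0],[0,0,0,0,0,0]]
  squeeze: 20

```text
time: 11.35
eef_pos: [556.4, 19.0, 20.6]
orientation: [[0.963, -0.27, 0.0], [-0.27, -0.963, 0.0], [0.0, -0.0, -1.0]]
force: [-0.4, 0.5, -1.1]
gripper_width: 0.472
```

Emit:
step_arm:
  targets:
    - [[-0.01,0,0,0,0,0],[-0.01,0,0,0,0,0],[-0.01,0,0,0,0,0],[-0.01,0,0,0,0,0],[-0.01,0,0,0,0,0],[-0.01,0,0,0,0,0],[-0.01,0,0,0,0,0],[-0.002,0,0,0,0,0],[0,0,0,0,0,0],[0,0,0,0,0,0]]

```text
time: 12.6
eef_pos: [487.7, 38.2, 20.8]
orientation: [[0.963, -0.271, 0.0], [-0.271, -0.963, -0.0], [0.0, -0.0, -1.0]]
force: [0.5, 0.4, -1.1]
gripper_width: 0.472
```

```bash
python3 - <<'E'
from h import *
st()
save('scene','s3');save('top','t3')
a=cv2.imread('pics/s3.png')[170:270,230:360];b=cv2.imread('pics/t3.png')[140:260,180:320]
cv2.imwrite('pics/3z.png',np.vstack([cv2.resize(a,(390,300)),cv2.resize(b,(390,300))]))
E
```

```text
12.6 [487.7  38.2  20.8] [ 0.5  0.4 -1.1] 0.472
[[0.963, -0.271, 0.0], [-0.271, -0.963, -0.0], [0.0, -0.0, -1.0]] [-0.027  0.028  1.977 -0.     1.136  1.818]
```

View pics/3z.png

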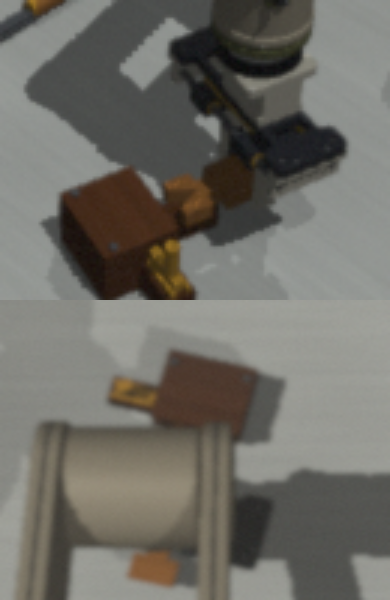

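The pin is fully out: its V end shows at (190, 200) in the upper panel, in front of the mouth. I'll lift it and turn it end for end.

Emit:
step_arm:
  targets:
    - [[0,0,-0.02,0,0,0],[0,0,-0.025,0,0,0],[0,0,-0.025,0,0,0],[0,0,0,0,0,0]]
  squeeze: 25

```text
time: 13.2
eef_pos: [489.4, 38.2, 92.7]
orientation: [[0.963, -0.271, 0.005], [-0.271, -0.963, -0.0], [0.004, -0.001, -1.0]]
force: [0.0, 0.3, -0.7]
gripper_width: 0.472
```

Emit:
step_arm:
  targets:
    - [[0,0,0,0,0,-9],[0,0,0,0,0,-9],[0,0,0,0,0,-9],[0,0,0,0,0,-9],[0,0,0,0,0,-9],[0,0,0,0,0,-9],[0,0,0,0,0,-9],[0,0,0,0,0,-9],[0,0,0,0,0,-9],[0,0,0,0,0,-9]]

```text
time: 14.45
eef_pos: [486.5, 38.3, 88.9]
orientation: [[0.266, 0.964, -0.002], [0.964, -0.266, 0.0], [-0.0, -0.002, -1.0]]
force: [0.7, 0.5, -1.3]
gripper_width: 0.469
```

Emit:
step_arm:
  targets:
    - [[0,0,0,0,0,-9],[0,0,0,0,0,-9],[0,0,0,0,0,-9],[0,0,0,0,0,-9],[0,0,0,0,0,-9],[0,0,0,0,0,-9],[0,0,0,0,0,-9],[0,0,0,0,0,-9],[0,0,0,0,0,-9],[0,0,0,0,0,-9]]

```text
time: 15.7
eef_pos: [486.5, 38.3, 88.9]
orientation: [[-0.964, 0.266, -0.002], [0.266, 0.964, 0.0], [0.002, -0.0, -1.0]]
force: [0.1, 0.2, -0.4]
gripper_width: 0.47
```

Emit:
step_arm:
  targets:
    - [[0,0,0,0,0,0],[0,0,0,0,0,0],[0,0,0,0,0,0]]

```text
time: 16.08
eef_pos: [487.2, 38.3, 90.3]
orientation: [[-0.962, 0.273, -0.0], [0.273, 0.962, 0.0], [0.0, -0.0, -1.0]]
force: [-0.2, 0.3, -0.5]
gripper_width: 0.469
```

```bash
python3 - <<'E'
from h import *
st()
save('scene','s4');save('top','t4')
a=cv2.imread('pics/s4.png')[150:270,230:360];b=cv2.imread('pics/t4.png')[140:260,180:310]
cv2.imwrite('pics/4z.png',np.hstack([cv2.resize(a,(400,380)),cv2.resize(b,(400,380))]))
E
```

```text
16.07 [487.2  38.3  90.3] [-0.2  0.3 -0.5] 0.469
[[-0.962, 0.273, -0.0], [0.273, 0.962, 0.0], [0.0, -0.0, -1.0]] [-0.026 -0.07   1.934  0.     1.279 -1.321]
```

View pics/4z.png

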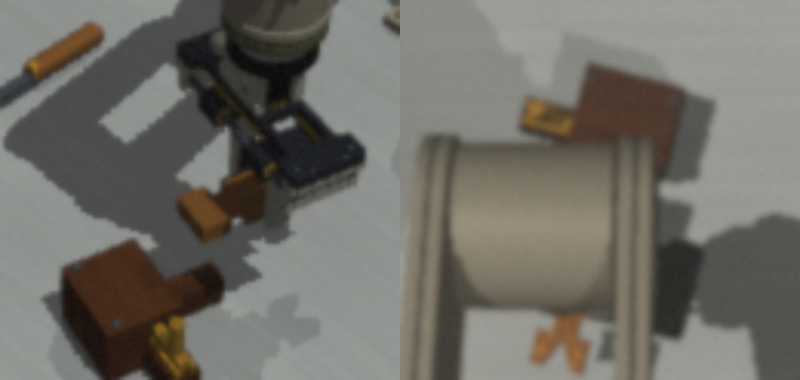

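Now the V end points at the robot (right panel, (565, 345)) and the plain end points at the slot. I'll lower it onto the insertion line.

Emit:
step_arm:
  targets:
    - [[0,0,0.02,0,0,0],[0,0,0.02,0,0,0],[0,0,0.02,0,0,0],[0,0,0.007,0,0,0],[0,0,0,0,0,0],[0,0,0,0,0,0],[0,0,0,0,0,0]]

```text
time: 17.05
eef_pos: [488.1, 38.3, 24.6]
orientation: [[-0.963, 0.271, 0.002], [0.271, 0.963, -0.0], [-0.002, 0.0, -1.0]]
force: [0.2, 0.1, -0.8]
gripper_width: 0.472
```

Emit:
step_arm:
  targets:
    - [[0,-0.0006,0.0025,0,0,0],[-0.01,0,0,0,0,0],[-0.01,0,0,0,0,0],[-0.005,0,0,0,0,0],[0,0,0,0,0,0],[0,0,0,0,0,0],[0,0,0,0,0,0]]

```text
time: 17.92
eef_pos: [511.0, 31.1, 21.0]
orientation: [[-0.963, 0.27, -0.0], [0.27, 0.963, 0.0], [0.0, -0.0, -1.0]]
force: [-0.1, -0.0, -1.1]
gripper_width: 0.469
```

```bash
python3 - <<'E'
from h import *
st()
save('scene','s5')
a=cv2.imread('pics/s5.png')[190:265,240:340]
cv2.imwrite('pics/5z.png',cv2.resize(a,(800,600),interpolation=cv2.INTER_CUBIC))
E
```

```text
17.93 [511.   31.1  21. ] [-0.1 -0.  -1.1] 0.469
[[-0.963, 0.27, -0.0], [0.27, 0.963, 0.0], [0.0, -0.0, -1.0]] [-0.039  0.088  1.914  0.     1.14  -1.336]
```

View pics/5z.png

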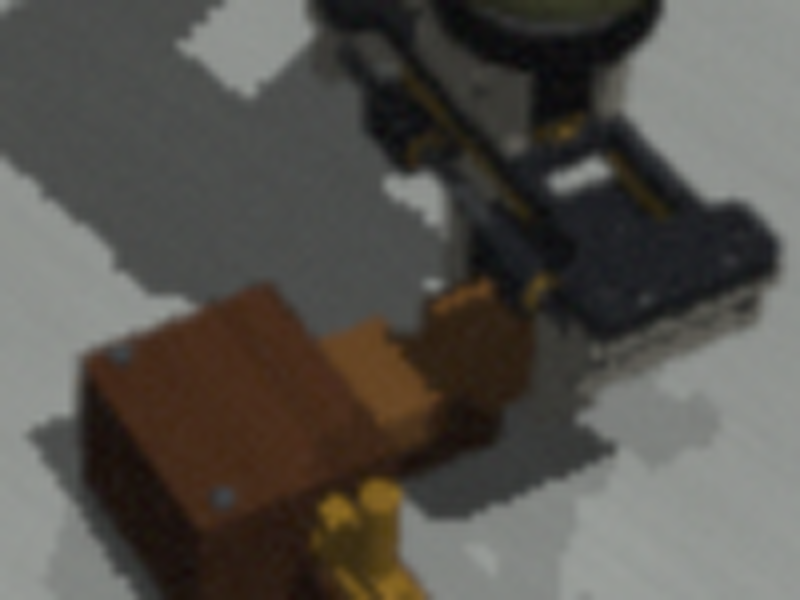

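The plain end lines up with the mouth at about (345, 370). I'll insert gently.

Emit:
step_arm:
  targets:
    - [[0,0,-0.0008,0,0,0],[-0.005,0,0,0,0,0],[-0.005,0,0,0,0,0],[-0.005,0,0,0,0,0],[-0.005,0,0,0,0,0],[0,0,0,0,0,0]]

```text
time: 18.73
eef_pos: [530.9, 25.4, 21.9]
orientation: [[-0.963, 0.271, 0.0], [0.271, 0.963, -0.0], [-0.0, 0.0, -1.0]]
force: [-0.6, 0.1, -0.3]
gripper_width: 0.472
```

Emit:
step_arm:
  targets:
    - [[-0.005,0,0,0,0,0],[-0.005,0,0,0,0,0],[-0.005,0,0,0,0,0],[-0.005,0,0,0,0,0],[0,0,0,0,0,0]]

```text
time: 19.35
eef_pos: [550.2, 20.0, 22.0]
orientation: [[-0.963, 0.271, 0.0], [0.271, 0.963, -0.0], [-0.0, 0.0, -1.0]]
force: [0.8, 0.8, -1.2]
gripper_width: 0.473
```

Emit:
step_arm:
  targets:
    - [[-0.005,0,0,0,0,0],[-0.005,0,0,0,0,0],[-0.004,0,0,0,0,0],[-0.003,0,0,0,0,0],[0,0,0,0,0,0],[0,0,0,0,0,0]]

```text
time: 20.1
eef_pos: [566.0, 15.6, 21.9]
orientation: [[-0.963, 0.271, -0.0], [0.271, 0.963, 0.0], [0.0, -0.0, -1.0]]
force: [0.1, 0.2, -1.8]
gripper_width: 0.471
```

Emit:
step_arm:
  targets:
    - [[0,0,0.001,0,0,0],[0,0,0,0,0,0],[0,0,0,0,0,0],[0.01,0,0,0,0,0],[0.01,0,0,0,0,0],[0,0,0,0,0,0],[0,0,0,0,0,0]]
  grip: 57

```text
time: 20.98
eef_pos: [546.9, 21.1, 21.1]
orientation: [[-0.963, 0.27, 0.0], [0.27, 0.963, -0.0], [-0.0, 0.0, -1.0]]
force: [1.0, 0.2, -0.1]
gripper_width: 0.569
```

Emit:
step_arm:
  targets:
    - [[0,0,0,0,0,0],[0,0,0,0,0,0],[0,0,0,0,0,0]]
  grip: 30
  squeeze: 15

```text
time: 21.35
eef_pos: [547.1, 20.9, 21.0]
orientation: [[-0.963, 0.271, 0.0], [0.271, 0.963, -0.0], [-0.0, 0.0, -1.0]]
force: [0.7, 0.0, 0.5]
gripper_width: 0.472
```

Emit:
step_arm:
  targets:
    - [[-0.003,0,0,0,0,0],[-0.003,0,0,0,0,0],[0,0,0,0,0,0],[0,0,0,0,0,0]]

```text
time: 21.85
eef_pos: [552.9, 19.3, 21.1]
orientation: [[-0.963, 0.271, 0.001], [0.271, 0.963, -0.0], [-0.001, 0.0, -1.0]]
force: [-0.6, 0.8, 1.0]
gripper_width: 0.472
```

Emit:
step_arm:
  targets:
    - [[-0.002,0,0,0,0,0],[-0.001,0,0,0,0,0],[0,0,0,0,0,0]]

```text
time: 22.22
eef_pos: [553.7, 19.1, 21.0]
orientation: [[-0.963, 0.27, -0.004], [0.27, 0.963, 0.001], [0.004, -0.0, -1.0]]
force: [-12.5, 2.4, 13.4]
gripper_width: 0.474
```

Emit:
step_arm:
  targets:
    - [[-0.002,0,0,0,0,0],[0,0,0,0,0,0],[0,0,0,0,0,0]]

```text
time: 22.6
eef_pos: [554.5, 18.9, 20.5]
orientation: [[-0.963, 0.27, -0.006], [0.27, 0.963, 0.001], [0.006, -0.001, -1.0]]
force: [-14.9, 3.9, 14.4]
gripper_width: 0.474
```

Emit:
step_arm:
  targets:
    - [[-0.002,0,0,0,0,0],[0,0,0,0,0,0],[0,0,0,0,0,0]]

```text
time: 22.98
eef_pos: [555.5, 18.6, 20.0]
orientation: [[-0.963, 0.27, -0.008], [0.27, 0.963, 0.002], [0.008, -0.001, -1.0]]
force: [-17.7, 5.0, 13.5]
gripper_width: 0.473
```

Emit:
step_arm:
  targets:
    - [[0.002,0,0,0,0,0],[0.002,0,-0.0005,0,0,0],[0,0,0,0,0,0],[0,0,0,0,0,0]]
  grip: 57

```text
time: 23.48
eef_pos: [555.7, 18.5, 21.5]
orientation: [[-0.963, 0.271, 0.0], [0.271, 0.963, -0.0], [-0.0, 0.0, -1.0]]
force: [-0.3, 0.0, -0.6]
gripper_width: 0.571
```

Emit:
step_arm:
  targets:
    - [[0.01,0,0,0,0,0],[0.01,0,0,0,0,0],[0.01,0,0,0,0,0],[0.01,0,0,0,0,0],[0.01,0,0,0,0,0],[0.01,0,0,0,0,0],[0.01,0,0,0,0,0],[0.01,0,0,0,0,0],[0,0,0,0,0,0]]

```text
time: 24.6
eef_pos: [477.8, 40.4, 21.3]
orientation: [[-0.963, 0.27, -0.0], [0.27, 0.963, 0.0], [0.0, -0.0, -1.0]]
force: [0.2, -0.7, 0.4]
gripper_width: 0.567
```

```bash
python3 - <<'E'
from h import *
from ov import draw,w
st()
save('scene','s6')
for n in('pin_vee','pin_mid','bolt_post'):
    for r in arm.mark_of('scene',n)[:1]: print(n,r)
p=[584.4,11.1,-.274]; m=w(p,(-15,0,0))
draw('pics/s6.png','scene',p,200,240,70,90,8,'pics/o6.png',[m[0],m[1],p[2]+np.pi,39],0.)
E
```

```text
24.6 [477.8  40.4  21.3] [ 0.2 -0.7  0.4] 0.567
[[-0.963, 0.27, -0.0], [0.27, 0.963, 0.0], [0.0, -0.0, -1.0]] [-2.300e-02  2.000e-03  2.003e+00  0.000e+00  1.138e+00 -1.320e+00]
pin_vee {'location': [229.4, 310.9], 'conf': 0.57}
pin_mid {'location': [240.9, 290.4], 'conf': 0.72}
bolt_post {'location': [254.8, 288.6], 'conf': 0.56}
```

View pics/o6.png

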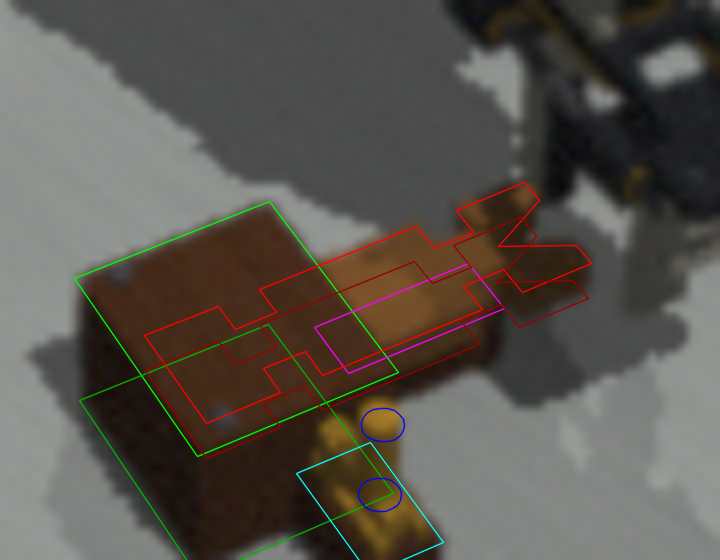

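The overlay matches a reversed pin that is home: the prongs at (535, 195) and (588, 262) lie on the model. I'll give the prong tips a light push to be sure.

Emit:
step_arm:
  targets:
    - [[0,0,0,0,0,0],[0,0,0,0,0,0],[0,0,0,0,0,0],[-0.005,0,0,0,0,0],[-0.005,0,0,0,0,0],[0,0,0,0,0,0]]
  grip: 28

```text
time: 25.55
eef_pos: [487.2, 37.8, 21.2]
orientation: [[-0.963, 0.27, -0.003], [0.27, 0.963, 0.001], [0.003, -0.0, -1.0]]
force: [-6.7, 2.0, 5.2]
gripper_width: 0.282
```

Emit:
step_arm:
  targets:
    - [[-0.002,0,0,0,0,0],[-0.001,0,0,0,0,0],[0,0,0,0,0,0]]

```text
time: 25.92
eef_pos: [487.3, 37.8, 21.0]
orientation: [[-0.963, 0.27, -0.009], [0.27, 0.963, 0.002], [0.009, -0.001, -1.0]]
force: [-20.2, 5.3, 20.5]
gripper_width: 0.274
```

Emit:
step_arm:
  targets:
    - [[-0.002,0,0,0,0,0],[0,0,0,0,0,0]]

```text
time: 26.18
eef_pos: [487.3, 37.9, 20.8]
orientation: [[-0.963, 0.27, -0.013], [0.27, 0.963, 0.003], [0.013, -0.001, -1.0]]
force: [-31.9, 8.3, 28.4]
gripper_width: 0.283
```

The pin is solid against the back stop at 32 N with no movement, so it is home. I'll back off, lift, close the fingers and go to the far side of the bolt post.

Emit:
step_arm:
  targets:
    - [[0.01,0,0,0,0,0],[0.01,0,0,0,0,0],[0,0,-0.025,0,0,0],[0,0,-0.03,0,0,0],[0,0,-0.03,0,0,0],[0,0,-0.025,0,0,0],[0,0,0,0,0,0],[0,0,0,0,0,0]]
  grip: 0

```text
time: 27.18
eef_pos: [473.2, 41.5, 130.4]
orientation: [[-0.963, 0.271, -0.001], [0.271, 0.963, -0.0], [0.001, -0.0, -1.0]]
force: [0.5, -0.8, 0.0]
gripper_width: 0.005
```

```bash
python3 - <<'E'
from h import *
from fit import w
o=st()
t=w([583.4,11.4,-.272],(24,110,54))
print(t,o['orientation'].T@(t-o['eef_pos']))
E
```

```text
27.18 [473.2  41.5 130.4] [ 0.5 -0.8  0. ] 0.005
[[-0.963, 0.271, -0.001], [0.271, 0.963, -0.0], [0.001, -0.0, -1.0]] [-0.02  -0.152  1.932 -0.     1.363 -1.317]
[636.07008096 110.90810304  54.        ] [-138.04413343  110.91352628   76.28035018]
```

Emit:
step_arm:
  targets:
    - [[-0.023,0.0185,0,0,0,0],[-0.023,0.0185,0,0,0,0],[-0.023,0.0185,0,0,0,0],[-0.023,0.0185,0,0,0,0],[-0.023,0.0185,0,0,0,0],[-0.023,0.0185,0,0,0,0],[0,0,0,0,0,0],[0,0,0,0,0,0]]

```text
time: 28.18
eef_pos: [635.3, 110.8, 129.6]
orientation: [[-0.963, 0.27, -0.003], [0.27, 0.963, -0.0], [0.003, -0.001, -1.0]]
force: [0.2, -0.1, 0.5]
gripper_width: 0.004
```

Emit:
step_arm:
  targets:
    - [[0,0,0.025,0,0,0],[0,0,0.025,0,0,0],[0,0,0.02,0,0,0],[0,0,0.004,0,0,0],[0,0,0,0,0,0],[0,0,0,0,0,0]]

```text
time: 28.92
eef_pos: [637.5, 111.1, 58.8]
orientation: [[-0.963, 0.271, 0.002], [0.271, 0.963, 0.0], [-0.002, 0.001, -1.0]]
force: [-0.1, -0.3, 0.5]
gripper_width: 0.007
```

```bash
python3 - <<'E'
from h import *
st()
save('scene','s7');save('top','t7')
a=cv2.imread('pics/s7.png')[190:280,240:340]
cv2.imwrite('pics/7z.png',cv2.resize(a,(660,594),interpolation=cv2.INTER_CUBIC))
E
```

```text
28.93 [637.5 111.1  58.8] [-0.1 -0.3  0.5] 0.007
[[-0.963, 0.271, 0.002], [0.271, 0.963, 0.0], [-0.002, 0.001, -1.0]] [ 0.093  0.375  1.502  0.     1.263 -1.203]
```

View pics/7z.png

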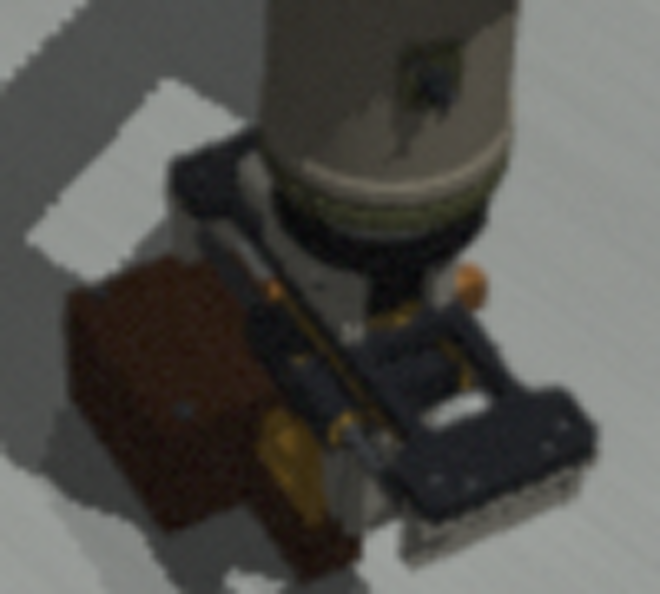

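Emit:
step_arm:
  targets:
    - [[0,-0.004,0,0,0,0],[0,-0.004,0,0,0,0],[0,-0.004,0,0,0,0],[0,0,0,0,0,0]]

```text
time: 29.52
eef_pos: [633.2, 99.1, 57.4]
orientation: [[-0.963, 0.271, -0.0], [0.271, 0.963, -0.0], [0.0, -0.0, -1.0]]
force: [0.4, 0.0, -0.0]
gripper_width: 0.006
```

Emit:
step_arm:
  targets:
    - [[0,-0.003,0,0,0,0],[0,-0.003,0,0,0,0],[0,0,0,0,0,0]]

```text
time: 29.9
eef_pos: [631.7, 93.6, 57.4]
orientation: [[-0.963, 0.271, -0.0], [0.271, 0.963, 0.0], [0.0, 0.0, -1.0]]
force: [0.4, -0.3, -0.3]
gripper_width: 0.001
```

Emit:
step_arm:
  targets:
    - [[0,-0.003,0,0,0,0],[0,-0.002,0,0,0,0],[0,0,0,0,0,0]]

```text
time: 30.28
eef_pos: [630.3, 88.7, 57.4]
orientation: [[-0.963, 0.271, -0.0], [0.271, 0.963, -0.0], [0.0, -0.0, -1.0]]
force: [-0.2, 0.3, 0.4]
gripper_width: 0.002
```

Emit:
step_arm:
  targets:
    - [[0,-0.003,0,0,0,0],[0,-0.002,0,0,0,0],[0,0,0,0,0,0]]

```text
time: 30.65
eef_pos: [629.0, 83.8, 57.4]
orientation: [[-0.963, 0.271, -0.0], [0.271, 0.963, -0.0], [0.0, -0.0, -1.0]]
force: [0.4, 0.5, -0.3]
gripper_width: 0.007
```

```bash
python3 - <<'E'
from h import *
st()
save('scene','s8')
a=cv2.imread('pics/s8.png')[190:280,240:340]
cv2.imwrite('pics/8z.png',cv2.resize(a,(660,594),interpolation=cv2.INTER_CUBIC))
E
```

```text
30.65 [629.   83.8  57.4] [ 0.4  0.5 -0.3] 0.007
[[-0.963, 0.271, -0.0], [0.271, 0.963, -0.0], [0.0, -0.0, -1.0]] [ 0.052  0.347  1.539 -0.     1.255 -1.245]
```

View pics/8z.png

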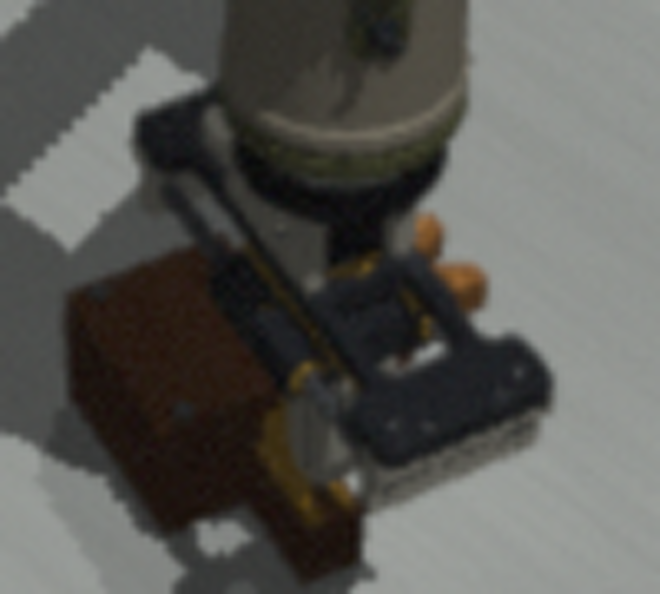

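Emit:
step_arm:
  targets:
    - [[0,-0.003,0,0,0,0],[0,-0.002,0,0,0,0],[0,0,0,0,0,0]]

```text
time: 31.08
eef_pos: [627.8, 79.8, 57.5]
orientation: [[-0.963, 0.27, 0.0], [0.27, 0.963, 0.001], [-0.0, 0.001, -1.0]]
force: [1.2, 3.7, -1.7]
gripper_width: 0.003
```

Emit:
step_arm:
  targets:
    - [[0,-0.002,0,0,0,0],[0,-0.001,0,0,0,0],[0,0,0,0,0,0]]

```text
time: 31.45
eef_pos: [627.7, 79.4, 57.7]
orientation: [[-0.963, 0.27, 0.002], [0.27, 0.963, 0.004], [-0.001, 0.005, -1.0]]
force: [4.9, 13.9, -3.5]
gripper_width: 0.004
```

Emit:
step_arm:
  targets:
    - [[0,-0.002,0,0,0,0],[0,-0.001,0,0,0,0],[0,0,0,0,0,0]]

```text
time: 31.82
eef_pos: [627.6, 79.1, 57.9]
orientation: [[-0.963, 0.269, 0.004], [0.269, 0.963, 0.008], [-0.002, 0.009, -1.0]]
force: [8.6, 23.9, -5.9]
gripper_width: 0.006
```

Emit:
step_arm:
  targets:
    - [[0,0.008,0,0,0,0],[0,0.015,0,0,0,0],[0,0.015,0,0,0,0],[0,0,-0.04,0,0,0],[0,0,-0.04,0,0,0],[0,0,-0.04,0,0,0],[0.04,0.02,-0.02,0,0,0],[0.04,0.02,0,0,0,0],[0.04,0.02,0,0,0,0]]

```text
time: 32.95
eef_pos: [536.4, 201.4, 198.1]
orientation: [[-0.963, 0.271, 0.001], [0.271, 0.963, 0.0], [-0.001, 0.0, -1.0]]
force: [-0.5, 0.4, -0.7]
gripper_width: 0.005
```

Emit:
step_arm:
  targets:
    - [[0.04,0.04,0,0,0,0],[0.04,0.04,0,0,0,0],[0.02,0.04,0,0,0,0],[0,0.03,0,0,0,0],[0,0,0,0,0,0],[0,0,0,0,0,0]]

```text
time: 33.7
eef_pos: [481.2, 371.5, 197.2]
orientation: [[-0.963, 0.27, -0.0], [0.27, 0.963, -0.001], [0.0, -0.001, -1.0]]
force: [-1.2, 0.5, -0.2]
gripper_width: 0.004
```

```bash
python3 - <<'E'
from h import *
from ov import draw,w
st()
save('scene','s9');save('top','t9')
p=[583.9,11.2,-.273]; m=w(p,(-15,0,0))
for n in('pin_vee','pin_mid','bolt_post'):
  for c in('scene','top'):
    for r in arm.mark_of(c,n)[:1]: print(n,c,np.round(r['location'],1),r['conf'])
print('post in/out',proj('scene',w(p,(24,56,66))),proj('scene',w(p,(24,74,66))),proj('top',w(p,(24,56,66))))
draw('pics/s9.png','scene',p,210,240,70,90,8,'pics/o9.png',[m[0],m[1],p[2]+np.pi,39],18.)
draw('pics/t9.png','top',p,150,205,75,80,8,'pics/o9t.png',[m[0],m[1],p[2]+np.pi,39],18.)
a=cv2.imread('pics/s9.png')[210:280,240:330]; cv2.imwrite('pics/9z.png',cv2.resize(a,(720,560),interpolation=cv2.INTER_CUBIC))
E
```

```text
33.7 [481.2 371.5 197.2] [-1.2  0.5 -0.2] 0.004
[[-0.963, 0.27, -0.0], [0.27, 0.963, -0.001], [0.0, -0.001, -1.0]] [ 0.573  0.163  1.492 -0.     1.488 -0.724]
pin_vee scene [228.9 309.3] 0.85
pin_vee top [223.7 244.4] 0.93
pin_mid scene [239.3 283.4] 0.57
pin_mid top [196.3 251.5] 0.86
bolt_post scene [252.9 284.3] 0.51
bolt_post top [174.  227.9] 0.49
post in/out (np.float64(251.61576566848157), np.float64(283.9159219326397)) (np.float64(256.3268912011786), np.float64(287.39764707878874)) (np.float64(176.24456395597016), np.float64(230.91636534088593))
```

View pics/o9.png

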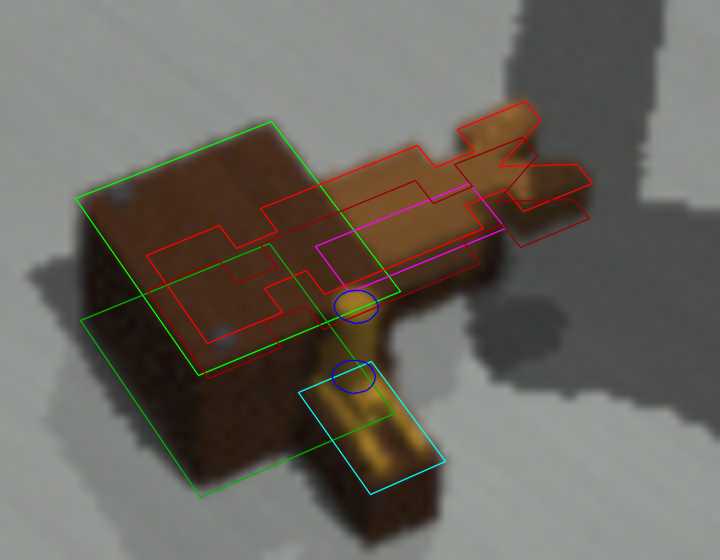

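View pics/9z.png

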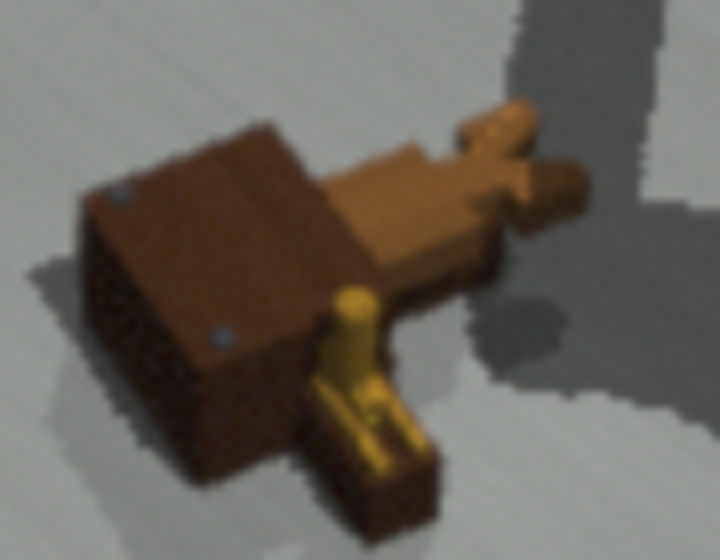

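View pics/o9t.png

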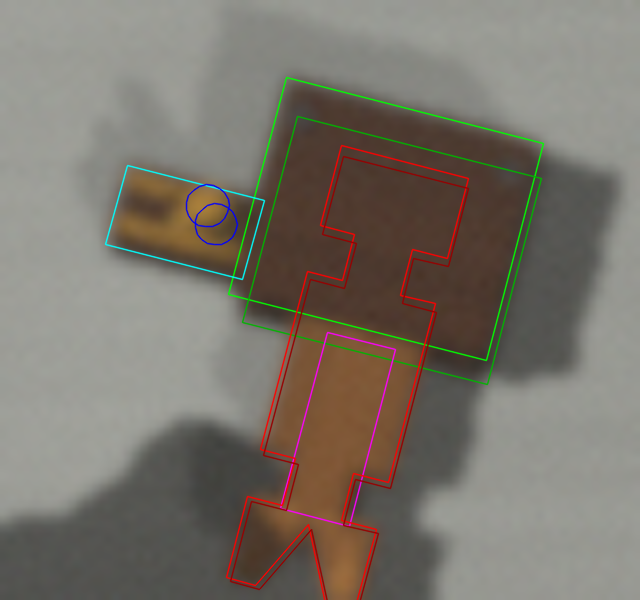

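View pics/s9.png

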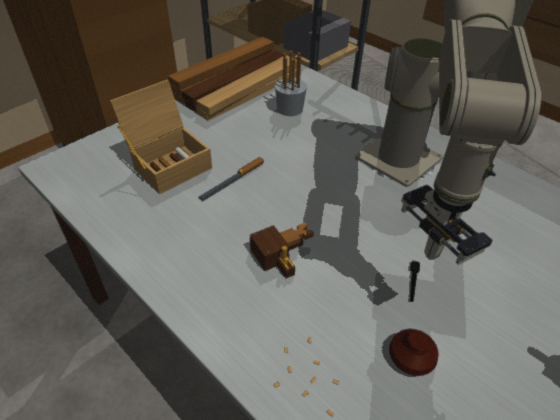

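The post fits the fully-in model in both views, at (355, 305) in the scene zoom. The pin outline fits the home model with the V towards the robot. The rasp, peg and lamp base have not moved, and the gripper is clear of everything.

```bash
python3 -c "
from cell import arm
print(arm.hand_in())"
```

```text
the job is handed in; nothing more can be done
None
```

The bench pin is reversed and home with its V-notched end towards the robot. The brass bolt is locked in against it, and the job was handed in at about 34 s of the 61 s allowed.

**What I did:** I drew the pin out, lifted it, turned it 180° and slid it back in. I then pressed it home by its prong tips before pushing the bolt in.

**Last checks:**
- **Pin:** it stopped solid under a push of about 32 N (x component of the force), and its outline matches the home position in both cameras.
- **Bolt:** it stopped firm at about 25 N. The post lies on the model for fully in (18 mm) in both overlays, well past the 10 mm where a pin that was not home would block it. The network marks for the post were less sure (about 0.5) and lay 1 to 4 pixels off that model.
- **Bystanders:** the rasp, ebony peg and lamp base look unmoved, and the gripper was clear of everything.

**What disagreed:**
- **First grasp:** the fingers jammed at about 69 mm and rubbed, probably on the holder's front face, at 4–6 N. I backed off about 7 mm and gripped again.
- **Holder position:** my camera fit was about 1–2 mm off along the slot.
- **Bolt stop:** the finger stopped about 3 mm past where I predicted for fully in. I put this down to the fit and to finger thickness.

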